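Free the pinned wheel spanner from the trailer's stowage well

TASK

The trailer's wheel spanner is locked in its green stowage well by a red-knobbed pin that goes down through the ring of the spanner. Draw the pin out and park it fully inside the open notch on the side of the well, hanging by its collar, without dropping it; then tilt the spanner out endways through the window, which is shorter than the spanner, and finish still holding it about 10 cm clear above the well for me to take. Leave the other tools on the bench where they are.

Things in the scene. Friction and masses are not known exactly. Their poses are not given: they have to be found in the camera images.
- well: green sheet-steel stowage well, fixed, 290 x 145 mm, 61 high; flat foot flanges 30 mm further at both ends. Origin: centre of underside; +x along its length away from the pin end (roughly away from the robot), +y left, z up. Inside 285 x 140 mm, floor 3 mm above the bench. Top: a 3 mm plate (58 to 61 mm high) with a window; a lip 85 mm deep covers the pin end (-x), one of 25 mm the far end
- notch (a point): seat of the parking notch: where the pin's axis belongs, at the top face of the bracket, 75 mm above the bench; in the well's frame x = -75, y = -97 mm. Bracket 40 mm long, 6 thick, on the well's -y side. The upright U-notch is 13 mm wide, open below and towards -y; its closed end is 5.5 mm inward (+y) of this point, its prongs reach 19 mm outward
- bore (a point): centre of the bore at the top of the steel bush (22 mm across, 14 high) that stands on the near lip; 75 mm above the bench, in the well's frame at x = -85.5, y = 0. The bore is upright, 12 mm wide
- window (a point): centre of the window in the well's top face (61 mm high), in the well's frame at x = +30, y = 0; the window is 175 mm along x and 130 mm along y
- pin: loose 100 g steel pin with a red knob. Origin: on its axis at the underside of the collar; z towards the knob. Shank 10 mm thick, 65 long; collar 22 mm across, 4 thick; knob 28 mm across, from 9 to 37 mm above the origin. At first the collar sits on the bush, the shank down through the spanner's ring; parked, it hangs in the notch, collar on the bracket
- spanner: bright combination spanner, 240 long, 8 thick, 0.1 kg, flat on the saddles. Origin: mid length, underside; z up; +y to the ring end (under the near lip). Shank 18 wide from y = -59 to 78; jaw 48 wide; ring 40 across at y = 100, hole 17. Ring end lies 48 mm under the near lip, jaw end 17 under the far one: the jaw can come up once the spanner is slid 25 to 35 mm towards the pin end
- ring_end (a point): tip of the spanner's ring end, at mid thickness
- jaw_end (a point): end of the spanner at the open jaw (midway between the two jaw tips), at mid thickness
- tape_measure: yellow tape measure, bystander
- pliers: red-handled pliers, bystander
- blue_screwdriver: blue-handled screwdriver, bystander
- small_spanner: smaller spanner lying on the bench to the right of the well, bystander
- marker: black marker pen, bystander
- saddle (a point): top of the nearer of two black rubber saddles on the well's floor that carry the spanner, 22 mm above the bench, in the well's frame at x = -38, y = 0; the other is at x = +82 mm. Each is 18 mm long (along x) and 70 mm wide
There are look-alikes about, which are no part of the job. There is more than one size of the pin; the job needs the smaller.

How it is judged:
By the outcome, as a careful person would: the job done as asked, in the order asked, and still so for the second after the job is handed in, while the arm keeps its last pose, push and grip.
It also fails if it takes over 51 s, if anything falls off the work surface, if the arm or the gripper's body presses on something with over 40 N, if the wrist force passes 120 N, or if a joint passes its speed limit or range.

ROBOT

A 7-joint arm with a two-finger parallel gripper is mounted at the origin on a cart in front of the work surface, level with it; the furniture and walls round the work are solid. World frame = base frame: x ahead of the robot, y to its left, z up, the work surface at z = 0. Lengths are in m, angles in rad, forces in N, time in s.
With the tool pointing down it reaches from about 0.4 to 0.75 m from the base axis. Payload 19.5 kg.
Tool frame: the origin (TCP) lies on the centre line of the jaws, within the pads' length; the fingertips stand 8 mm ahead of it and the grasp point (between the pads) lies 11 mm behind it; z points along the fingers, y is the line along which they close (so a half turn about z gives the same grasp; the last joint's range is limited). The gripper opens to 85 mm and grips with 20 to 120 N. Pads are 22 mm wide; open, the fingers measure 114 mm over their backs; the gripper's body (76 mm by 85 mm) begins 54 mm behind the grasp point. The pads swing forward as they close: fully open they stand 13 mm farther back than shut.
Start: joints at [1.295, 0.707, -0.028, 1.485, 0.022, 0.951, -0.075], TCP at [0.133, -0.559, 0.239] pointing down, gripper open.
Joint ranges: [-2.71, 2.71], [-0.32, 2.16], [-1.57, 1.52], [0, 2.45], [-1.46, 4.6], [0, 2.02], [-2.83, 2.83]. Speed limits (rad/s): [1.89, 1.89, 2.57, 2.57, 3.01, 3.01, 3.01].

INTERFACE

Orientations are given as a unit quaternion [w, x, y, z].
In Python, from bench import sensors, cams, order gives the robot as it stands.
- The arm moves only by the tool step_arm, never from a script. Its argument "targets" is one flat list of numbers, 7 for each row, row after row: the turn, a rotation vector about the world's x, y, z in degrees, then the shift along the world's x, y, z in m, then the finger opening in m, from 0 to 0.0854. A call has 1 to 20 rows; each row shifts and turns the commanded pose from where the row before left it; what a row does not reach is not made up. A row lasts 1/8 s, in which the tool goes at most 62.5 mm and 10.7 degrees, less where a joint would pass 70% of its speed; a pose out of reach is approached as far as the arm can. A call is refused whole if a number of a shift passes 0.0625 or a number of a turn 10.7, either way. A call with a gripper value outside its range is refused whole. The fingers move at their own pace and stop on an object; "newtons" is the grip in N (left out, the last holds). Time passes only in rows, so rows that do not move let the fingers close. It gives the time, the measured TCP pose, the force, the opening and the grip force at its end, in the units of the state.
- sensors.get_obs(): the state, without advancing time (a new reading comes with each control period).
- cams.capture(name): name is "side" or "top"; returns a dict with "color" (480x640x3 uint8, blue, green, red), "fx", "fy", "cx", "cy" (pixels), "position" and "attitude" of the camera in the world. Camera axes: x right, y up, looking along -z (the intrinsics and any distortion apply to the point x, -y, -z); pixel columns grow to the right and rows downward; lengths in m; the calibration is good to about 2 mm. A picture is of the moment at which its call begins. There is no depth.
- order.job_done(): hands the job in; it is judged then, once.
The state is a dict: "clock": time; "q": joint angles; "qvel": joint speeds; "effort": joint torques, N m; "eef_pos": TCP position; "orientation": TCP orientation; "ft_force": force on the tool from outside, world axes, zero at the start; "torque": the same for the moment, N m; "grip_width": finger opening in m; "grip_force": force on a finger pad.
Only numpy, scipy, OpenCV 4.12 (cv2) and the standard library are available. Lean on these libraries where they do the work, as an engineer would, in place of code of your own. Each camera call takes 0.05 s, during which the arm holds its last target. There are 200 camera calls.

## Working session

There is one attempt and no reset: what is moved stays moved. The work goes in short steps, Python scripts to look and compute and a tool call to move; the robot and the scene stay as the last step left them, time stands still between calls to the robot, and variables do not carry over. Pictures are saved under pics/ and viewed, at most 10 in all, crops included, and the job is handed in when it is done.

Besides the shell and the picture viewer there is one more tool, called as a command line: name --argument value ..., lists and objects as JSON in quotes. step_arm: Moves the arm, as the interface text tells. Its arguments: {"type":"object","properties":{"targets":{"type":"array"},"newtons":{"type":"number"}},"required":["targets"]}

```bash
ls; mkdir -p pics; python3 - <<'E'
from bench import sensors, cams
import cv2,json
import numpy as np
o=sensors.get_obs();print({k:np.round(v,3).tolist() for k,v in o.items()})
cal={}
for n in("top","side"):
    c=cams.capture(n);cv2.imwrite(f"pics/{n}0.png",c["color"])
    cal[n]={k:np.asarray(v).tolist() for k,v in c.items() if k!="color"};print(n,cal[n])
json.dump(cal,open("cal.json","w"))
E
```

```text
pics
{'clock': 0.0, 'q': [1.295, 0.707, -0.028, 1.485, 0.022, 0.951, -0.075], 'qvel': [0.002, -0.0, 0.001, 0.001, 0.001, 0.0, -0.001], 'effort': [-0.002, -88.321, 1.234, -23.617, 0.017, 0.007, -0.0], 'eef_pos': [0.133, -0.559, 0.239], 'orientation': [-0.001, 0.993, 0.117, -0.0], 'ft_force': [-0.868, 0.574, -0.297], 'torque': [0.009, -0.039, 0.018], 'grip_force': 0.0, 'grip_width': 0.085}
top {'fx': 443.46185286699966, 'fy': 443.46185286699966, 'cx': 322.18352578619806, 'cy': 246.17161822572996, 'position': [0.4376549977270852, -0.01556658513379337, 1.2888309857081761], 'attitude': [0.712130093963925, 0.031091653269695235, -0.025099326786382985, -0.7009094536120617]}
side {'fx': 519.57214883259, 'fy': 519.57214883259, 'cx': 314.6831141072845, 'cy': 231.68200878243226, 'position': [0.4981486750586071, -1.102928048052989, 0.637307967694978], 'attitude': [0.8508631055799968, 0.5252295610956998, -0.004210132569310942, -0.012172037534070337]}
```

View pics/top0.png

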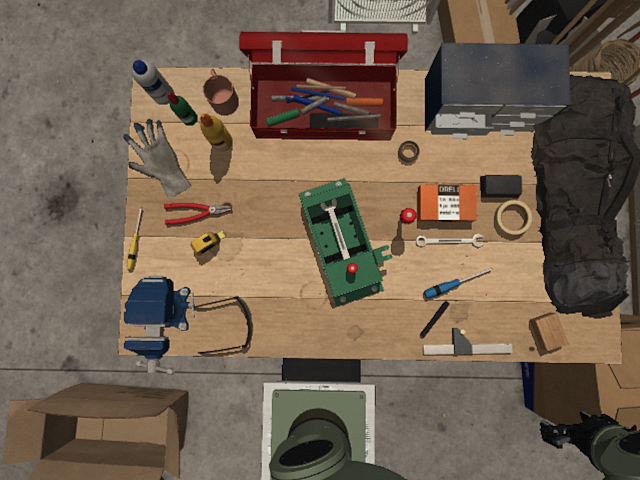

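View pics/side0.png

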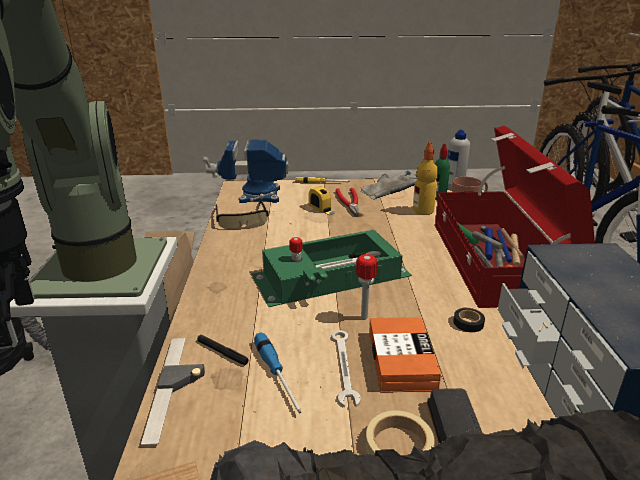

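The top picture shows the well, tilted, from (325,185) to (360,300). The pin's knob is at (352,268) and the notch bracket near (383,255). The taller look-alike pin stands at (408,215). In the side picture the job's pin is at (295,245). Enlarging both.

```bash
python3 - <<'E'
import cv2
a=cv2.imread("pics/top0.png")[172:310,290:420]
cv2.imwrite("pics/top0c.png",cv2.resize(a,None,fx=4.3,fy=4.3,interpolation=cv2.INTER_CUBIC))
a=cv2.imread("pics/side0.png")[225:310,250:420]
cv2.imwrite("pics/side0c.png",cv2.resize(a,None,fx=4.7,fy=4.7,interpolation=cv2.INTER_CUBIC))
E
```

```text
(no output)
```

View pics/top0c.png

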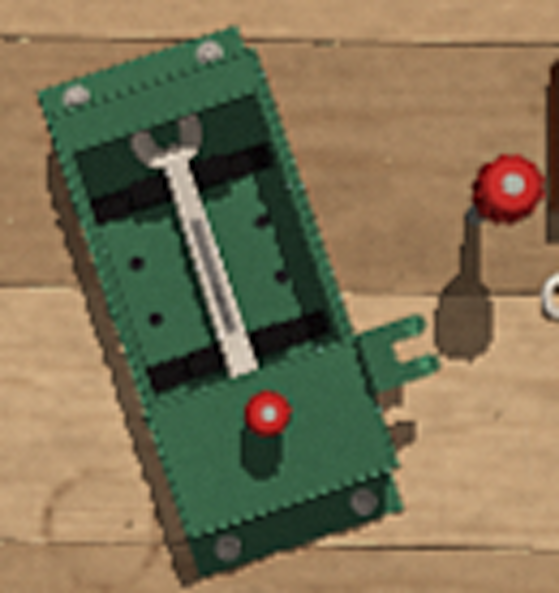

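View pics/side0c.png

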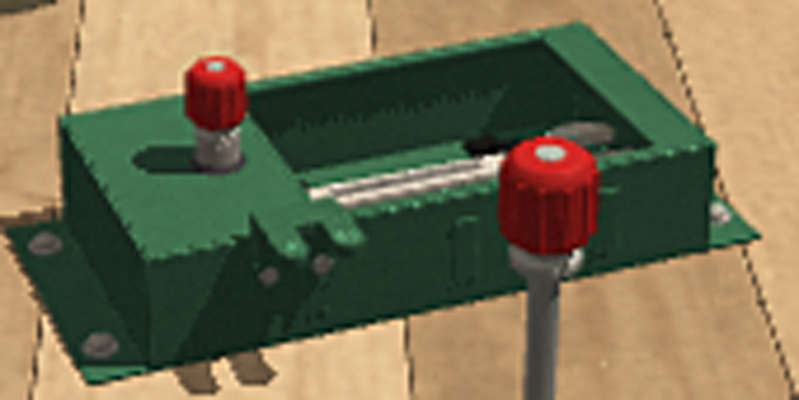

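The top crop shows the window corners at (75,155), (258,93), (350,345) and (150,403), the knob at (267,413), and the prong tips at (425,323) and (438,363). The side crop shows the well's top corners at (63,118), (150,258), (713,148) and (582,22), and the knob top at (215,63). Fitting the well pose to these points.

```bash
cat > h.py <<'E'
import json,numpy as np
from scipy.spatial.transform import Rotation as R
cal=json.load(open("cal.json"))
def rot(q): return R.from_quat([q[1],q[2],q[3],q[0]])
def proj(n,P):
    c=cal[n];p=rot(c["attitude"]).inv().apply(np.atleast_2d(P)-c["position"])
    return np.c_[c["cx"]+c["fx"]*p[:,0]/-p[:,2],c["cy"]-c["fy"]*p[:,1]/-p[:,2]]
def w2W(v,P): # well frame mm -> world m
    return R.from_euler('z',v[2]).apply(np.atleast_2d(P)/1000.)+[v[0],v[1],0]
def ray(n,u,v,z):
    c=cal[n];d=rot(c["attitude"]).apply([(u-c["cx"])/c["fx"],-(v-c["cy"])/c["fy"],-1]);p=np.array(c["position"])
    return p+d*(z-p[2])/d[2]
E
python3 - <<'E'
from h import *
from scipy.optimize import least_squares
T=[(117.5,65,61,75,155),(117.5,-65,61,258,93),(-57.5,-65,61,350,345),(-57.5,65,61,150,403),(-145,72.5,61,187,533),(-145,-72.5,61,397,465),(-85.5,0,112,267,413),(-61.7,-116,75,425,323),(-88.3,-116,75,438,363)]
S=[(-145,72.5,61,63,118),(-145,-72.5,61,150,258),(145,-72.5,61,713,148),(145,72.5,61,582,22),(-85.5,0,112,215,63),(117.5,-65,61,650,150),(117.5,65,61,545,42)]
T=np.array(T);S=np.array(S)
tu=T[:,3:]/4.3+[290,172];su=S[:,3:]/4.7+[250,225]
rt=lambda v:proj("top",w2W(v,T[:,:3]))-tu
rs=lambda v:proj("side",w2W(v,S[:,:3]))-su
for f in(rt,rs,lambda v:np.r_[rt(v),rs(v)]):
    s=least_squares(lambda v:f(v).ravel(),[.46,0,.3],loss='soft_l1');print(s.x.round(4),np.degrees(s.x[2]).round(2))
v=s.x;print(rt(v).round(1).tolist(),rs(v).round(1).tolist())
for n,p in dict(bore=(-85.5,0,75),notch=(-75,-97,75),win=(30,0,61)).items():print(n,w2W(v,p).round(4))
# spanner: jaw end / shank points (top crop), z=.03
for u in((165,150),(178,165),(242,370)):print(ray("top",u[0]/4.3+290,u[1]/4.3+172,.030).round(4), ((R.from_euler('z',-v[2]).apply(ray("top",u[0]/4.3+290,u[1]/4.3+172,.030)-[v[0],v[1],0]))*1000).round(1))
print(ray("top",408,213,.1))
E
```

```text
[ 0.5552 -0.0578  0.3307] 18.95
[ 0.5595 -0.0627  0.3338] 19.13
[ 0.5572 -0.0592  0.3206] 18.37
[[-0.3, -2.3], [1.4, -1.7], [-0.7, -0.9], [1.1, -0.3], [-0.6, 0.6], [0.7, 0.6], [0.4, -0.6], [0.5, -0.3], [0.5, -0.3]] [[-2.4, -1.7], [-3.4, -0.5], [0.1, -0.8], [0.1, -0.6], [-1.4, -0.2], [1.1, -0.6], [-0.8, -1.9]]
bore [[ 0.4761 -0.0861  0.075 ]]
notch [[ 0.5166 -0.1749  0.075 ]]
win [[ 0.5857 -0.0497  0.061 ]]
[ 0.6511 -0.02    0.03  ] [101.5   7.6  30. ]
[ 0.6412 -0.0288  0.03  ] [89.2  2.4 30. ]
[ 0.5051 -0.0731  0.03  ] [-53.9   3.3  30. ]
[ 0.62576134 -0.2350628   0.1       ]
```

```bash
python3 - <<'E'
from h import *
from scipy.optimize import least_squares
def tri(t,s):
    r=least_squares(lambda p:np.r_[(proj("top",p)-t).ravel(),(proj("side",p)-s).ravel()],[.48,-.09,.1]);return r.x.round(4),r.fun.round(2)
T=lambda u,v:(u/4.3+290,v/4.3+172)
S=lambda u,v:(u/4.7+250,v/4.7+225)
print("knobtop",tri(T(267,413),S(215,63)))
print("nearL",tri(T(187,533),S(63,118)),"nearR",tri(T(397,465),S(150,258)))
print("prongs",tri(T(425,323),S(358,237)),tri(T(438,363),S(292,253)))
print("farwin",tri(T(75,155),S(545,42)),tri(T(258,93),S(650,150)))
E
```

```text
knobtop (array([ 0.4771, -0.085 ,  0.1109]), array([-0.02, -1.03, -0.85,  0.05]))
nearL (array([ 0.4006, -0.0376,  0.0572]), array([-0.05, -0.83, -0.7 ,  0.02])) nearR (array([ 0.4475, -0.1719,  0.0584]), array([-0.05, -1.26, -0.96,  0.04]))
prongs (array([ 0.5391, -0.1871,  0.0765]), array([ 0.02, -1.7 , -1.28,  0.12])) (array([ 0.5113, -0.1957,  0.0744]), array([-0.  , -0.8 , -0.6 ,  0.05]))
farwin (array([0.647 , 0.0387, 0.0557]), array([ 0.09, -1.55, -1.35,  0.2 ])) (array([ 0.6866, -0.0802,  0.0572]), array([ 0.04, -0.53, -0.42,  0.07]))
```

step_arm --targets '[0, 0, 0.5, 0.025, 0.034, 0, 0.08, 0, 0, 0.5, 0.025, 0.034, 0, 0.08, 0, 0, 0.5, 0.025, 0.034, 0, 0.08, 0, 0, 0.5, 0.025, 0.034, 0, 0.08, 0, 0, 0.5, 0.025, 0.034, 0, 0.08, 0, 0, 0.5, 0.025, 0.034, 0, 0.08, 0, 0, 0.5, 0.025, 0.034, 0, 0.08, 0, 0, 0.5, 0.025, 0.034, 0, 0.08, 0, 0, 0.5, 0.025, 0.034, 0, 0.08, 0, 0, 0.5, 0.025, 0.034, 0, 0.07, 0, 0, 0.5, 0.025, 0.034, 0, 0.06, 0, 0, 0, 0.025, 0.034, 0, 0.06, 0, 0, 0, 0.025, 0.034, 0, 0.06, 0, 0, 0, 0.018, 0.031, -0.01, 0.06, 0, 0, 0, 0, 0, -0.02, 0.06, 0, 0, 0, 0, 0, -0.02, 0.06, 0, 0, 0, 0, 0, 0, 0.06]'

```text
clock: 2.22
eef_pos: [0.4757, -0.0862, 0.1884]
orientation: [-0.0, 0.986, 0.164, -0.001]
ft_force: [0.1, 0.1, 0.1]
grip_width: 0.0596
grip_force: 0.0
```

```bash
python3 - <<'E'
from h import *
from bench import cams,sensors
import cv2
a=cams.capture("side")["color"];b=cams.capture("top")["color"]
o=sensors.get_obs();p=np.array(o["eef_pos"]);r=rot(o["orientation"]);tip=p+r.apply([0,0,.008])
print("tip px",proj("side",tip),((proj("side",tip)-[235,130])*4).round(), proj("top",p),((proj("top",tip)-[300,220])*4).round())
print("axes",r.as_matrix().round(3).tolist(),sensors.get_obs()["q"])
A=cv2.resize(a[130:280,235:335],None,fx=4,fy=4,interpolation=cv2.INTER_CUBIC)
B=cv2.resize(b[200:350,300:400],None,fx=4,fy=4,interpolation=cv2.INTER_CUBIC)
cv2.imwrite("pics/a1.png",np.hstack([A,B]))
E
```

```text
tip px [[293.74494117 209.36646767]] [[235. 317.]] [[354.5307033  266.33095606]] [[217. 186.]]
axes [[0.946, 0.324, 0.0], [0.324, -0.946, 0.0], [0.0, -0.0, -1.0]] [ 0.0923465   0.65157041  0.03699861  1.87580209 -0.0390619   0.61480766
 -1.08756807]
```

View pics/a1.png

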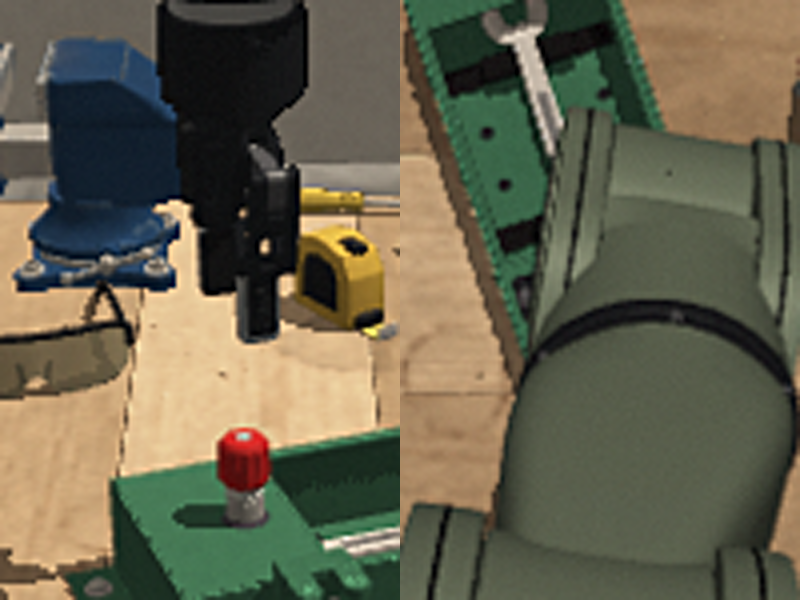

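The left half (side view) shows the near fingertip at (259,340), the far one at (218,292), and the knob top centre at (244,436). In the right half (top view) the arm hides the knob.

```bash
python3 - <<'E'
from h import *
for z in(.112,.098,.084):
  for p in((.4757,-.0862),(.4757,-.0662),(.4857,-.0862)): print(z,p,((proj("side",[*p,z])-[235,130])*4).round(1))
E
```

```text
0.112 (0.4757, -0.0862) [[236.9 433. ]]
0.112 (0.4757, -0.0662) [[237.2 416.6]]
0.112 (0.4857, -0.0862) [[255.1 432.7]]
0.098 (0.4757, -0.0862) [[237.5 455.5]]
0.098 (0.4757, -0.0662) [[237.8 438.8]]
0.098 (0.4857, -0.0862) [[255.5 455.2]]
0.084 (0.4757, -0.0862) [[238.  477.7]]
0.084 (0.4757, -0.0662) [[238.4 460.8]]
0.084 (0.4857, -0.0862) [[256.  477.4]]
```

step_arm --targets '[0, 0, 0, 0.002, -0.001, -0.02, 0.06, 0, 0, 0, 0, 0, -0.025, 0.06, 0, 0, 0, 0, 0, -0.025, 0.06, 0, 0, 0, 0, 0, -0.02, 0.06, 0, 0, 0, 0, 0, -0.009, 0.06, 0, 0, 0, 0, 0, 0, 0.045, 0, 0, 0, 0, 0, 0, 0.035, 0, 0, 0, 0, 0, 0, 0.03]' --newtons 25

```text
clock: 3.32
eef_pos: [0.4784, -0.0871, 0.0909]
orientation: [-0.0, 0.986, 0.164, 0.0]
ft_force: [-0.4, 3.0, 1.8]
grip_width: 0.0299
grip_force: 1.4
```

step_arm --targets '[0, 0, 0, 0, 0, 0, 0.024, 0, 0, 0, 0, 0, 0, 0.022, 0, 0, 0, 0, 0, 0, 0.02]'

```text
clock: 3.7
eef_pos: [0.4783, -0.0867, 0.0908]
orientation: [-0.0, 0.986, 0.164, 0.0]
ft_force: [-2.1, 5.4, 8.6]
grip_width: 0.0271
grip_force: 24.1
```

step_arm --targets '[0, 0, 0, -0.001, 0.002, 0, 0.02, 0, 0, 0, 0, 0, 0.01, 0.02, 0, 0, 0, 0, 0, 0.015, 0.02, 0, 0, 0, 0, 0, 0.02, 0.02, 0, 0, 0, 0, 0, 0.025, 0.02, 0, 0, 0, 0, 0, 0.025, 0.02, 0, 0, 0, 0, 0, 0, 0.02]' --newtons 50

```text
clock: 4.58
eef_pos: [0.4777, -0.0854, 0.1871]
orientation: [0.0, 0.986, 0.164, 0.001]
ft_force: [0.7, -1.1, -1.4]
grip_width: 0.026
grip_force: 50.6
```

step_arm --targets '[0, 0, 0, 0.006, -0.013, 0, 0.02, 0, 0, 0, 0.01, -0.023, 0, 0.02, 0, 0, 0, 0.01, -0.024, 0, 0.02, 0, 0, 0, 0.01, -0.024, 0, 0.02, 0, 0, 0, 0.01, -0.023, -0.01, 0.02, 0, 0, 0, 0.0072, -0.0149, -0.02, 0.02, 0, 0, 0, 0, 0, -0.025, 0.02, 0, 0, 0, 0, 0, -0.022, 0.02, 0, 0, 0, 0, 0, -0.015, 0.02, 0, 0, 0, 0, 0, 0, 0.02]'

```text
clock: 5.82
eef_pos: [0.5299, -0.2075, 0.0922]
orientation: [-0.0, 0.986, 0.164, -0.001]
ft_force: [0.6, -0.7, -1.7]
grip_width: 0.0263
grip_force: 50.5
```

```bash
python3 - <<'E'
from h import *
from bench import cams,sensors
import cv2
a=cams.capture("side")["color"]
o=sensors.get_obs();p=np.array(o["eef_pos"])
for z in(.079,.05,.014):print(((proj("side",[p[0],p[1],z])-[260,230])*7).round(1))
print(((proj("side",[p[0]+.01,p[1],.05])-[260,230])*7).round(1),p,o["ft_force"])
A=cv2.resize(a[230:310,260:370],None,fx=7,fy=7,interpolation=cv2.INTER_CUBIC)
cv2.imwrite("pics/a2.png",A)
E
```

```text
[[427.2 349. ]]
[[427.2 433.5]]
[[427.2 535.5]]
[[461.3 432.8]] [ 0.53035145 -0.20756036  0.09316376] [ 1.06948837  0.03632386 -1.03524726]
```

View pics/a2.png

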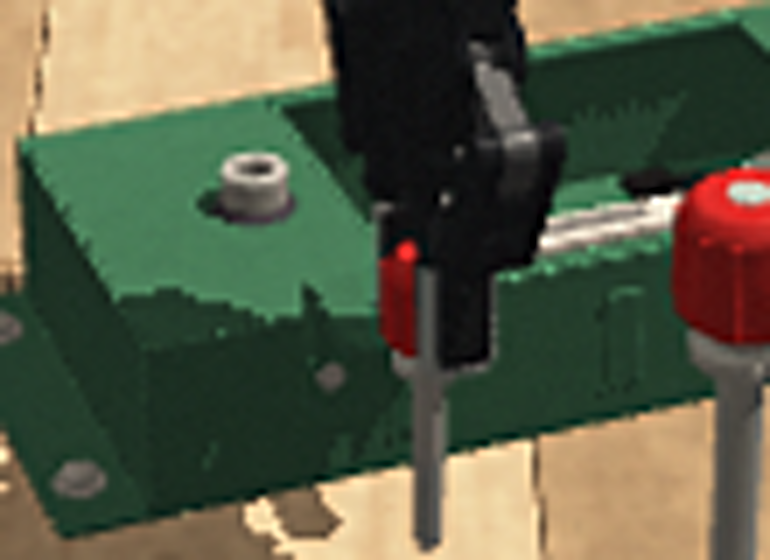

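The side view shows the empty bush bore at (258,168). The shank is held at column 428, with its bottom at row 548. The slot line, carried out from the earlier picture, lands at about column 428–431, so they are aligned to about 1 mm. Sliding in.

step_arm --targets '[0, 0, 0, -0.0017, 0.0047, 0.001, 0.02, 0, 0, 0, -0.0016, 0.0047, 0, 0.02, 0, 0, 0, -0.0016, 0.0048, 0, 0.02, 0, 0, 0, -0.0016, 0.0047, 0, 0.02, 0, 0, 0, 0, 0, 0, 0.02]'

```text
clock: 6.5
eef_pos: [0.5239, -0.1879, 0.0944]
orientation: [-0.0, 0.986, 0.164, 0.0]
ft_force: [-0.3, -0.5, 0.1]
grip_width: 0.0259
grip_force: 50.5
```

step_arm --targets '[0, 0, 0, -0.0016, 0.0047, 0, 0.02, 0, 0, 0, -0.0016, 0.0047, 0, 0.02, 0, 0, 0, -0.001, 0.003, 0, 0.02, 0, 0, 0, 0, 0, 0, 0.02]'

```text
clock: 7.0
eef_pos: [0.5197, -0.1757, 0.0943]
orientation: [-0.0, 0.986, 0.164, -0.0]
ft_force: [0.4, -0.1, -0.9]
grip_width: 0.0263
grip_force: 50.5
```

```bash
python3 - <<'E'
from h import *
from bench import cams,sensors
import cv2
a=cams.capture("side")["color"]
o=sensors.get_obs();print(o["eef_pos"],o["ft_force"])
A=cv2.resize(a[240:310,270:350],None,fx=8,fy=8,interpolation=cv2.INTER_CUBIC)
cv2.imwrite("pics/a3.png",A)
E
```

```text
[ 0.51971329 -0.17591887  0.09428086] [-0.26093588  0.97309325 -0.99016688]
```

View pics/a3.png

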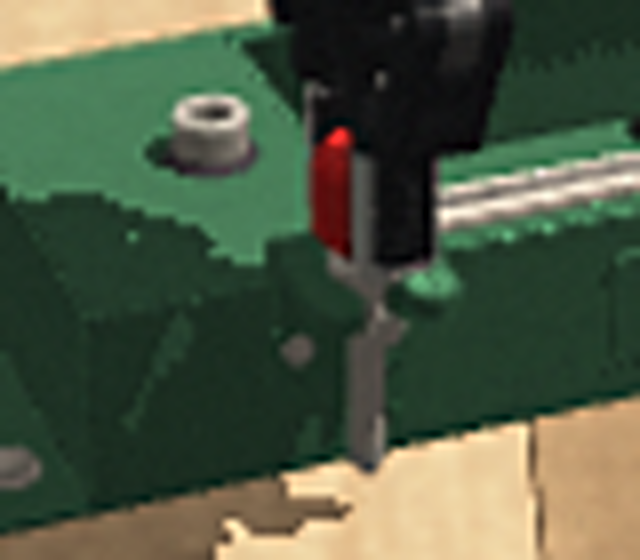

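The side view shows the shank at column 368 passing between the prongs: left prong at about (330,290), right prong at (430,280). Moving in 1.5 mm, then down.

step_arm --targets '[0, 0, 0, -0.0005, 0.0015, 0, 0.02, 0, 0, 0, 0, 0, -0.0015, 0.02, 0, 0, 0, 0, 0, -0.0015, 0.02, 0, 0, 0, 0, 0, 0, 0.02]'

```text
clock: 7.55
eef_pos: [0.5192, -0.1745, 0.0912]
orientation: [-0.0, 0.986, 0.164, -0.0]
ft_force: [-0.8, 0.7, -0.5]
grip_width: 0.0259
grip_force: 50.5
```

step_arm --targets '[0, 0, 0, 0, 0, -0.001, 0.02, 0, 0, 0, 0, 0, 0, 0.02, 0, 0, 0, 0, 0, 0, 0.02]'

```text
clock: 7.92
eef_pos: [0.5194, -0.1744, 0.0908]
orientation: [0.0, 0.986, 0.164, 0.0]
ft_force: [-1.2, 1.3, 11.5]
grip_width: 0.0261
grip_force: 51.7
```

step_arm --targets '[0, 0, 0, 0, 0, 0.0008, 0.02, 0, 0, 0, -0.0003, 0.0008, 0, 0.02, 0, 0, 0, 0, 0, 0, 0.02]'

```text
clock: 8.3
eef_pos: [0.5189, -0.1736, 0.091]
orientation: [-0.0, 0.986, 0.164, 0.0]
ft_force: [-0.2, -0.9, -0.3]
grip_width: 0.0259
grip_force: 50.7
```

step_arm --targets '[0, 0, 0, -0.0003, 0.0009, 0, 0.02, 0, 0, 0, 0, 0, 0, 0.02]'

```text
clock: 8.55
eef_pos: [0.5187, -0.173, 0.0911]
orientation: [0.0, 0.986, 0.164, 0.0]
ft_force: [1.3, -3.3, -0.1]
grip_width: 0.026
grip_force: 50.3
```

step_arm --targets '[0, 0, 0, 0.0002, -0.0006, -0.0007, 0.02, 0, 0, 0, 0, 0, 0, 0.02, 0, 0, 0, 0, 0, 0, 0.03, 0, 0, 0, 0, 0, 0, 0.036, 0, 0, 0, 0, 0, 0, 0.045, 0, 0, 0, 0, 0, 0, 0.055, 0, 0, 0, 0, 0, 0, 0.055, 0, 0, 0, 0, 0, 0.02, 0.055, 0, 0, 0, 0, 0, 0.03, 0.055, 0, 0, 0, 0, 0, 0.03, 0.055]' --newtons 25

```text
clock: 9.8
eef_pos: [0.5187, -0.1733, 0.1712]
orientation: [-0.0, 0.986, 0.164, -0.0]
ft_force: [0.3, -0.5, 0.8]
grip_width: 0.0549
grip_force: 0.0
```

step_arm --targets '[0, 0, 0, 0.01, 0.013, 0, 0.055, 0, 0, 0, 0.018, 0.026, 0, 0.055, 0, 0, 0, 0.018, 0.027, 0, 0.055, 0, 0, 0, 0.018, 0.027, -0.01, 0.055, 0, 0, 0, 0.018, 0.027, -0.02, 0.055, 0, 0, 0, 0.01, 0.013, -0.02, 0.055, 0, 0, 0, 0, 0, 0, 0.055]'

```text
clock: 10.68
eef_pos: [0.6103, -0.0388, 0.1184]
orientation: [-0.001, 0.986, 0.165, -0.001]
ft_force: [0.2, 0.6, 0.5]
grip_width: 0.0546
grip_force: 0.0
```

```bash
python3 - <<'E'
from h import *
from bench import cams,sensors
import cv2
a=cams.capture("side")["color"];b=cams.capture("top")["color"]
o=sensors.get_obs();print(o["eef_pos"],o["ft_force"])
A=cv2.resize(a[190:310,275:375],None,fx=4,fy=4,interpolation=cv2.INTER_CUBIC)
B=cv2.resize(b[180:300,300:400],None,fx=4,fy=4,interpolation=cv2.INTER_CUBIC)
cv2.imwrite("pics/a4.png",np.hstack([A,B]))
E
```

```text
[ 0.61050993 -0.0408135   0.12046758] [0.62012056 0.01649703 0.16993368]
```

View pics/a4.png

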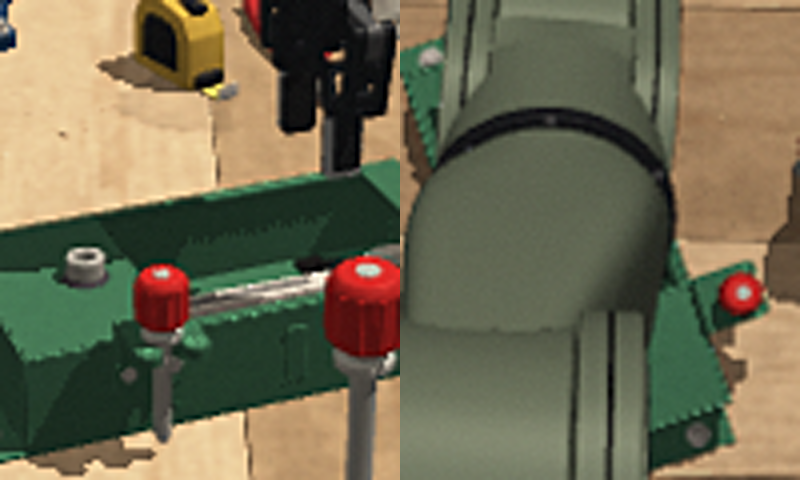

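The side view shows the pin hanging upright in the notch: knob (162,285), collar on the bracket at row 330, shank end at row 440. The top view agrees, with the knob at (740,292) between the prongs. Going down onto the spanner's shank.

step_arm --targets '[0, 0, 0, 0, 0, -0.025, 0.05, 0, 0, 0, 0, 0, -0.025, 0.05, 0, 0, 0, 0, 0, -0.02, 0.05, 0, 0, 0, 0, 0, -0.018, 0.05, 0, 0, 0, 0, 0, -0.012, 0.045, 0, 0, 0, 0, 0, 0, 0.035, 0, 0, 0, 0, 0, 0, 0.028]'

```text
clock: 11.65
eef_pos: [0.6112, -0.0404, 0.021]
orientation: [0.0, 0.986, 0.164, 0.0]
ft_force: [-0.0, -0.2, 0.4]
grip_width: 0.028
grip_force: 0.0
```

step_arm --targets '[0, 0, 0, 0, 0, 0, 0.022, 0, 0, 0, 0, 0, 0, 0.018, 0, 0, 0, 0, 0, 0, 0.014, 0, 0, 0, 0, 0, 0, 0.012]'

```text
clock: 12.15
eef_pos: [0.6111, -0.0404, 0.0208]
orientation: [0.0, 0.986, 0.164, 0.0]
ft_force: [-0.0, 0.9, 6.7]
grip_width: 0.0152
grip_force: 24.5
```

step_arm --targets '[0, 0, 0, 0, 0, 0, 0.005, 0, 0, 0, 0, 0, 0, 0.005, 0, 0, 0, 0, 0, 0.003, 0.005, 0, 0, 0, 0, 0, 0.003, 0.005, 0, 0, 0, 0, 0, 0, 0.005]' --newtons 80

```text
clock: 12.78
eef_pos: [0.6109, -0.0403, 0.0266]
orientation: [-0.0, 0.986, 0.164, 0.0]
ft_force: [-0.2, 0.2, -1.9]
grip_width: 0.0136
grip_force: 78.0
```

step_arm --targets '[0, 0, 0, -0.0057, -0.0019, 0, 0.005, 0, 0, 0, -0.0057, -0.002, 0, 0.005, 0, 0, 0, -0.0057, -0.0019, 0, 0.005, 0, 0, 0, -0.0057, -0.002, 0, 0.005, 0, 0, 0, -0.0056, -0.0019, 0, 0.005, 0, 0, 0, 0, 0, 0, 0.005]'

```text
clock: 13.52
eef_pos: [0.5821, -0.0502, 0.0264]
orientation: [-0.0, 0.986, 0.164, -0.0]
ft_force: [1.0, 0.8, -0.4]
grip_width: 0.0133
grip_force: 78.0
```

```bash
python3 - <<'E'
from h import *
from bench import cams,sensors
import cv2
a=cams.capture("side")["color"];b=cams.capture("top")["color"]
o=sensors.get_obs();print(o["eef_pos"],o["ft_force"],o["torque"])
A=cv2.resize(a[190:290,300:400],None,fx=4,fy=4,interpolation=cv2.INTER_CUBIC)
B=cv2.resize(b[170:270,290:390],None,fx=4,fy=4,interpolation=cv2.INTER_CUBIC)
cv2.imwrite("pics/a5.png",np.hstack([A,B]))
E
```

```text
[ 0.58253966 -0.04998972  0.02639333] [ 0.91463822  0.06053964 -0.77230772] [-0.02105194 -0.02191592  0.01880754]
```

View pics/a5.png

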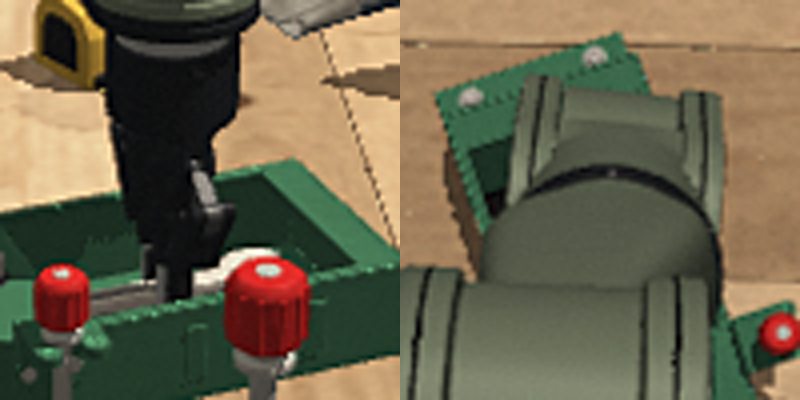

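The side view shows the spanner gripped and the jaw (275,260) drawn back clear of the far lip. The parked pin (62,300) has not moved. Next I check the wrist's range for the tilt.

```bash
python3 - <<'E'
from bench import sensors
print(sensors.get_obs()["q"].round(3))
E
```

```text
[ 0.014  1.028  0.034  1.619 -0.062  0.495 -1.155]
```

step_arm --targets '[0.65, -1.89, 0, 0, 0, 0.0047, 0.005, 0.65, -1.89, 0, 0, 0, 0.0047, 0.005, 0.65, -1.89, 0, 0, 0, 0.0047, 0.005, 0.65, -1.89, 0, 0, 0, 0.0047, 0.005, 0, 0, 0, 0, 0, 0, 0.005]'

```text
clock: 14.25
eef_pos: [0.5824, -0.0503, 0.0454]
orientation: [-0.012, 0.984, 0.164, 0.069]
ft_force: [-0.1, -0.3, -1.5]
grip_width: 0.0133
grip_force: 78.1
```

```bash
python3 - <<'E'
from bench import sensors
o=sensors.get_obs();print(o["q"].round(3),o["torque"])
E
```

```text
[ 0.079  0.966 -0.039  1.759 -0.074  0.288 -1.113] [-0.02605325  0.12491705  0.00347826]
```

step_arm --targets '[0.65, -1.89, 0, 0, 0, 0.0047, 0.005, 0.65, -1.89, 0, 0, 0, 0.0047, 0.005, 0.65, -1.89, 0, 0, 0, 0.0047, 0.005, 0, 0, 0, 0, 0, 0, 0.005]'

```text
clock: 14.75
eef_pos: [0.5824, -0.0502, 0.0592]
orientation: [-0.02, 0.979, 0.163, 0.12]
ft_force: [0.3, 0.6, -2.0]
grip_width: 0.0136
grip_force: 78.1
```

```bash
python3 - <<'E'
from bench import sensors
from h import *
o=sensors.get_obs();print(o["q"].round(3),o["torque"],rot(o["orientation"]).as_matrix().round(3)[:,2])
E
```

```text
[ 0.14   0.931 -0.109  1.856 -0.076  0.135 -1.083] [-0.02674274  0.26789587 -0.00087148] [ 0.228  0.079 -0.971]
```

step_arm --targets '[0, 0, 0, 0.0092, 0.0031, 0.0024, 0.005, 0, 0, 0, 0.0092, 0.0031, 0.0025, 0.005, 0, 0, 0, 0.0092, 0.0031, 0.0025, 0.005, 0, 0, 0, 0.0092, 0.0031, 0.0026, 0.005, 0, 0, 0, 0, 0, 0, 0.005]'

```text
clock: 15.38
eef_pos: [0.6198, -0.0372, 0.0694]
orientation: [-0.02, 0.979, 0.163, 0.12]
ft_force: [0.5, -0.3, -2.3]
grip_width: 0.0133
grip_force: 78.0
```

step_arm --targets '[0, 0, 0, 0.0092, 0.0031, 0.0028, 0.005, 0, 0, 0, 0.0092, 0.0031, 0.0028, 0.005, 0, 0, 0, 0.0092, 0.0031, 0.0028, 0.005, 0, 0, 0, 0.0092, 0.0031, 0.0025, 0.005, 0, 0, 0, 0.0092, 0.0031, 0.0025, 0.005, 0, 0, 0, 0.003, 0.001, 0, 0.005, 0, 0, 0, 0, 0, 0, 0.005]'

```text
clock: 16.25
eef_pos: [0.6682, -0.0211, 0.0825]
orientation: [-0.02, 0.979, 0.163, 0.12]
ft_force: [-0.2, -0.3, -0.7]
grip_width: 0.0137
grip_force: 78.0
```

step_arm --targets '[0, 0, 0, 0, 0, 0.006, 0.005, 0, 0, 0, 0, 0, 0.01, 0.005, 0, 0, 0, 0, 0, 0.015, 0.005, 0, 0, 0, 0, 0, 0.02, 0.005, 0, 0, 0, 0, 0, 0.02, 0.005, 0, 0, 0, 0, 0, 0.015, 0.005, 0, 0, 0, 0, 0, 0, 0.005]'

```text
clock: 17.12
eef_pos: [0.6686, -0.0211, 0.17]
orientation: [-0.02, 0.979, 0.163, 0.121]
ft_force: [0.3, -0.0, -1.1]
grip_width: 0.0136
grip_force: 78.0
```

step_arm --targets '[-0.65, 1.89, 0, -0.005, -0.0017, 0, 0.005, -0.65, 1.89, 0, -0.0094, -0.0032, 0, 0.005, -0.65, 1.89, 0, -0.0094, -0.0032, 0, 0.005, -0.65, 1.89, 0, -0.0094, -0.0032, 0, 0.005, -0.65, 1.89, 0, -0.0094, -0.0032, 0, 0.005, -0.65, 1.89, 0, -0.0094, -0.0032, 0, 0.005, -0.65, 1.89, 0, -0.005, -0.0017, -0.002, 0.005, 0, 0, 0, 0, 0, 0, 0.005, 0, 0, 0, 0, 0, 0, 0.005]'

```text
clock: 18.25
eef_pos: [0.6112, -0.0405, 0.1667]
orientation: [-0.0, 0.986, 0.164, 0.0]
ft_force: [-0.3, -0.0, -0.5]
grip_width: 0.0137
grip_force: 78.0
```

```bash
python3 - <<'E'
from h import *
from bench import cams,sensors
import cv2
a=cams.capture("side")["color"];b=cams.capture("top")["color"]
o=sensors.get_obs();p=o["eef_pos"];print(p,o["ft_force"],o["qvel"].round(3))
W=(.5588,-.0581,np.radians(18.9))
d=R.from_euler('z',W[2]).apply([[-.1605,0,.0056],[.0795,0,.0056]])
print(((proj("side",p+d)-[235,150])*3.5).round())
A=cv2.resize(a[150:310,235:415],None,fx=3.5,fy=3.5,interpolation=cv2.INTER_CUBIC)
cv2.imwrite("pics/a6.png",A)
E
```

```text
[ 0.61122311 -0.04058262  0.16674884] [-0.28191151 -0.33051575 -1.94848868] [ 0.001  0.    -0.001 -0.001 -0.001  0.003 -0.001]
[[178. 226.]
 [530. 171.]]
```

View pics/a6.png

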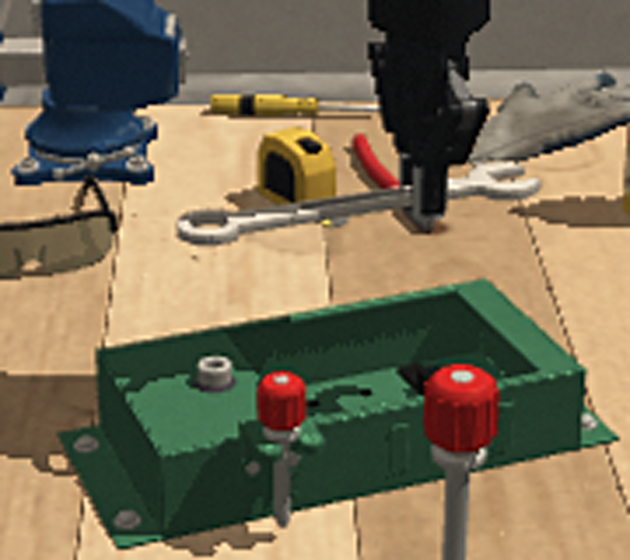

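The picture shows the spanner held level, with its ring end at (178,222) and jaw end at (535,180), as predicted for about 10 cm above the well. The pin still hangs in the notch, with its knob at (282,395). Handing in.

```bash
python3 -c "
from bench import order
print(order.job_done())"
```

```text
the job is handed in; nothing more can be done
None
```

The pin hangs parked in the notch by its collar, and the arm is holding the spanner level about 10 cm above the well. I moved none of the other tools, and handed the job in at about 18 s of the 51 s allowed.

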